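# Start the detector holder's foot screw square with the socket key

## Task

The brass square-headed screw stands loose and crooked in its pilot hole in the wooden foot of the detector holder. Take the red-handled socket key off its post, set it over the screw head, square the screw up on its hole and push it down firmly (some 12 N, never more than 16 N) before the first turn; then, still square, give it about a quarter turn clockwise and leave the key standing on the screw. Move the screw only with the key, and leave everything else on the table alone.

Things in the scene. Friction and masses are not known exactly. Their poses are not given: they have to be found in the camera images.
- key_mid (a point): the socket key, 86 mm long, 0.14 kg, upright on its post; point on its axis 43 mm above its rim; z runs along it from rim to handle. Handle: red flat paddle, its middle 24 mm above this point, 36 mm wide along the key's x, 14 mm thick along its y, 38 mm tall up to the key's top; below it a 14 mm thick shank, 17 mm long, then the square steel socket
- key: the same key; origin on its axis at the socket's rim, axes as above. The bore is 17.5 mm square (sides along x and y; 0.75 mm play per side on the screw head), its flat ceiling 26 mm above the rim; the lowest 9 mm flare out to a 30 mm square mouth, about 38 mm outside
- stand: the key's stand, a wooden block 70 x 70 x 12 mm with an upright round steel post, 16 mm thick and 30 mm tall, on which the key hangs with its ceiling on the post's top; origin under its centre. The key lifts straight up off it
- holder: the detector holder, fixed, with the screw: plywood base 250 x 150 x 15 mm, dark wooden foot 100 x 110 mm with sloping top, wooden frame 150 mm wide and 134 mm tall standing 145 mm from the screw hole along the holder's +x; origin on the table under the hole, z up. Screw: brass head 16 mm square, 18 mm tall, on a 10 mm shank; head sides lie along the hole point's x and y until turned
- screw_hole (a point): mouth of the pilot hole, on the foot's sloping top 55 mm above the table. z is the hole's axis, out of the wood, leaning 10 degrees from vertical towards the holder's -x. The head's top stands 36 to 52 mm out from here, different each time and not measured. Pushed along its axis the screw gives way at about 12 N, goes in by at most 2 mm, then is hard; it stays where it is left
- screw_lean_x (a joint): rad, lean of the screw about the hole point's x axis (positive: head towards the point's -y), pivot at the hole's mouth; 0 is square, stops at 0.12 either way. Held by friction (0.03 N m), it stays where it is left
- screw_lean_y (a joint): rad, lean of the screw about the hole point's y axis (positive leans its head towards the point's +x), as above
- screw_turn (a joint): rad, turn of the screw about its own axis, clockwise seen from above is positive, 0 at the start; it takes about 0.1 N m, and it goes down 4 mm a turn
- mug: white mug, 80 mm wide, 85 mm tall, bystander; origin under its centre
- notebook: yellow notebook 150 x 210 x 18 mm, bystander; origin under its centre
- weight: brass weight, 44 mm wide, 60 mm tall, bystander; origin under its centre
- jar: amber jar, 60 mm wide, 75 mm tall, bystander; origin under its centre
- spare_screw: spare brass-headed screw standing on its head, 58 mm tall, bystander; origin under its centre
- source_puck: aluminium disc, 50 mm wide, 14 mm tall, bystander; origin under its centre

How it is judged:
By the outcome, as a careful person would: the job done as asked, in the order asked, and still so for the second after the job is handed in, with the robot touching nothing.
It also fails if it takes over 59 s, if anything falls off the work surface, if the arm or the gripper's body presses on something with over 40 N, if the wrist force passes 120 N, or if a joint passes its speed limit or range.

## Robot

A 6-joint arm with a two-finger parallel gripper is mounted at the origin on the work surface. World frame = base frame: x ahead of the robot, y to its left, z up, the work surface at z = 0. Lengths are in m, angles in rad, forces in N, time in s.
With the tool pointing down it reaches from about 0.35 to 1 m from the base axis. Payload 7.1 kg.
Tool frame: the origin (TCP) lies between the finger pads; the fingertips stand 22 mm ahead of it and the grasp point (between the pads) lies 3 mm ahead of it; x points along the fingers, y is the direction in which the jaws open and shut, and the axes are right-handed (so a half turn about x gives the same grasp; the last joint's range is limited). The gripper opens to 85 mm and grips with 20 to 120 N. Pads are 22 mm wide; open, the fingers measure 114 mm over their backs; the gripper's body (76 mm by 85 mm) begins 54 mm behind the grasp point. The pads swing forward as they close: fully open they stand 13 mm farther back than shut.
Start: joints at [1.229, 0.423, 1.63, -0, 1.089, -0.019], TCP at [0.198, 0.593, 0.253] pointing down, gripper open.
Joint ranges: [-3, 3], [-0.9, 2.11], [0.09, 2.58], [-1.31, 4.45], [0.11, 2.69], [-2.54, 2.54]. Speed limits (rad/s): [2.39, 2.39, 3.01, 3.14, 3.14, 3.14].

## Interface

Orientations are given as a rotation vector (axis times angle).
In Python, from rig import manip gives the robot as it stands. The module is installed in compiled form; this text tells all that it offers. Calls block until the motion is done:
- manip.move_to(position, orientation): joint-space move of the TCP to a pose.
- manip.servo_line(position, orientation=None, rate=0.15): straight line of the TCP; orientation=None keeps the orientation; rate is the mean speed in m/s.
- manip.set_joints(angles): joint-space move.
- manip.command_gripper(opening, f_grip=None): finger opening in m; f_grip is the grip in N (None keeps the last); returns when the fingers have stopped.
- manip.hold(seconds).
- manip.solve_ik(position, orientation): joint angles nearest the present ones, or None.
- manip.camera(name): name is "scene" or "top" or "wrist"; returns a dict with "image" (420x560x3 uint8, red, green, blue), "fx", "fy", "cx", "cy" (pixels), "k1" (the pictures are not rectified: a ray, as slopes to the right and down, at radius r is drawn at 1 + k1 r^2 times it, then the intrinsics apply), "cam_to_world" (4x4, takes a point from camera to world coordinates); the wrist camera has in their place "mount" (4x4, takes a point from camera to tool coordinates, whose origin is the TCP and whose axes are the tool frame's). Camera axes: x right, y down, z forward; pixel columns grow to the right and rows downward; lengths in m; the calibration is good to about 2 mm. A picture is of the moment at which its call begins: read the wrist's pose just before it. There is no depth.
A pose or a line that the arm cannot do raises manip.IKError and nothing moves.
- manip.sign_off(): hands the job in, once; it reports no verdict.
Readings, each from a call of its own:
- manip.get_time(): time.
- manip.get_joint_positions(): joint angles.
- manip.get_joint_vel(): joint speeds.
- manip.get_tau(): joint torques, N m.
- manip.get_position(): TCP position.
- manip.get_ee_rot(): TCP orientation.
- manip.get_contact_force(): force on the tool from outside, world axes, zero at the start.
- manip.get_torque(): the same for the moment, N m.
- manip.get_width(): finger opening in m.
Only numpy, scipy, OpenCV 4.12 (cv2) and the standard library are available. Lean on these libraries where they do the work, as an engineer would, in place of code of your own. Each camera call takes 0.05 s, during which the arm holds its last target. There are 200 camera calls.

## Working session

There is one attempt and no reset: what is moved stays moved. The work goes in short steps, each a Python script; the robot and the scene stay as the last script left them, time stands still between calls to the robot, and variables do not carry over. Pictures are saved under pics/ and viewed, about 8 in all and at most 12, crops included, and the job is handed in when it is done.

```bash
mkdir -p pics; ls; python3 - <<'E'
from rig import manip
import cv2,pickle,numpy as np
d={}
for n in("scene","top","wrist"):
    p=(manip.get_position(),manip.get_ee_rot())
    c=manip.camera(n); c['pose']=p; d[n]=c
    cv2.imwrite(f'pics/{n}0.png',c['image'][:,:,::-1])
    print(n,{k:(np.round(v,4).tolist() if k!='image' else 0) for k,v in c.items() if k not in('image','pose')})
print(p,manip.get_time(),manip.get_contact_force())
pickle.dump(d,open('c0.pkl','wb'))
E
```

```text
pics
scene {'fx': 507.68, 'fy': 507.68, 'cx': 270.4183, 'cy': 210.2905, 'k1': 0.0094, 'cam_to_world': [[0.1101, 0.7995, -0.5905, 1.3084], [0.9939, -0.0923, 0.0604, -0.082], [-0.0062, -0.5935, -0.8048, 1.1565], [0.0, 0.0, 0.0, 1.0]]}
top {'fx': 494.2972, 'fy': 494.2972, 'cx': 282.5995, 'cy': 209.9614, 'k1': -0.0887, 'cam_to_world': [[-0.0076, -0.9859, 0.1673, 0.2735], [-1.0, 0.0084, 0.0037, -0.0321], [-0.005, -0.1673, -0.9859, 1.556], [0.0, 0.0, 0.0, 1.0]]}
wrist {'fx': 306.7051, 'fy': 306.7051, 'cx': 279.9474, 'cy': 210.3787, 'k1': -0.0163, 'mount': [[0.0016, -0.2891, 0.9573, -0.1208], [1.0, -0.0004, -0.0018, -0.0008], [0.0009, 0.9573, 0.2891, -0.0746], [0.0, 0.0, 0.0, 1.0]]}
(array([0.19809508, 0.59226883, 0.25261098]), array([ 0.25218315,  1.55614385, -0.25446606])) 0.15 [-0.39810569 -0.34181485 -0.34685292]
```

View pics/scene0.png

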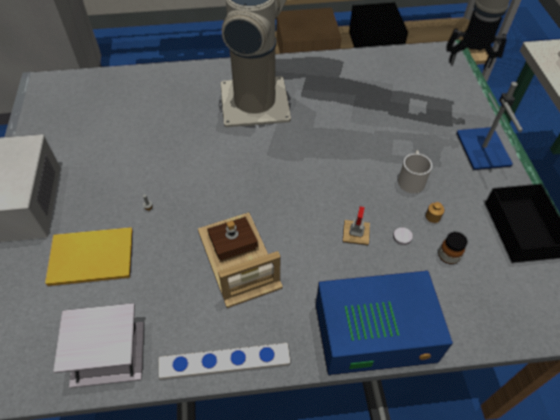

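View pics/top0.png

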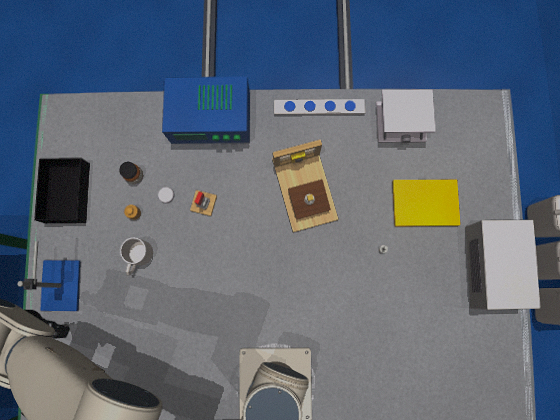

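The scene picture shows the key at about (358,225) and the holder at about (238,250). The top picture shows the key at about (202,202) and the holder at about (306,190), with the screw head near (309,199). Next I'll make one enlarged montage of both.

```bash
cat > h.py <<'E'
import numpy as np,cv2,pickle
from scipy.spatial.transform import Rotation as R
def ctw(c):
    if 'cam_to_world' in c: return np.array(c['cam_to_world'])
    T=np.eye(4);T[:3,:3]=R.from_rotvec(c['pose'][1]).as_matrix();T[:3,3]=c['pose'][0]
    return T@np.array(c['mount'])
def ray(c,u,v):
    d=np.array([(u-c['cx'])/c['fx'],(v-c['cy'])/c['fy']]);s=d.copy()
    for _ in range(20): s=d/(1+c['k1']*(s@s))
    T=ctw(c);r=T[:3,:3]@np.array([s[0],s[1],1]);return T[:3,3],r/np.linalg.norm(r)
def onz(c,u,v,z):
    o,r=ray(c,u,v);return o+r*(z-o[2])/r[2]
def proj(c,P):
    T=ctw(c);p=(np.atleast_2d(P)-T[:3,3])@T[:3,:3];s=p[:,:2]/p[:,2:]
    s=s*(1+c['k1']*(s**2).sum(1,keepdims=True));return s*[c['fx'],c['fy']]+[c['cx'],c['cy']]
def crop(c,u0,v0,w,h,k):
    return cv2.resize(c['image'][v0:v0+h,u0:u0+w,::-1],None,fx=k,fy=k,interpolation=cv2.INTER_CUBIC)
def snap(manip,name):
    p=(manip.get_position(),manip.get_ee_rot());c=manip.camera(name);c['pose']=p;return c
E
python3 - <<'E'
from h import *
d=pickle.load(open('c0.pkl','rb'));s,t=d['scene'],d['top']
m=np.vstack([np.hstack([crop(t,175,175,66,50,6),crop(t,265,135,80,100,3)[:300,:].copy()*1,]),]) if 0 else None
a=cv2.resize(crop(t,180,180,50,40,8),(400,320)); b=crop(t,265,138,80,98,4)[:,:320]
a2=crop(s,335,200,50,50,8)[:280]; b2=crop(s,190,205,100,100,4)
def pad(x,h,w): 
    y=np.zeros((h,w,3),np.uint8);y[:min(h,x.shape[0]),:min(w,x.shape[1])]=x[:h,:w];return y
cv2.imwrite('pics/m1.png',np.vstack([np.hstack([pad(crop(t,180,180,50,25,8),200,400),pad(crop(t,180,200,50,20,8),200,400)]),np.hstack([pad(b,400,400),pad(b2,400,400)])]))
for n,z in(('key stand',0),('hole',.1)):
    pass
print('stand',onz(t,203,206,0.012),onz(s,357,236,0.012));print('key top',onz(t,199,196,.102),onz(s,361,208,.102))
print('head',onz(t,309,199,.1),onz(s,231,226,.1))
for q in((293,232),(338,219)):print(onz(t,*q,.015))
E
```

```text
stand [0.55050862 0.22686098 0.012     ] [0.58112235 0.22631148 0.012     ]
key top [0.56503256 0.22447502 0.102     ] [0.55431869 0.23058055 0.102     ]
head [ 0.55330687 -0.10612719  0.1       ] [ 0.57094413 -0.10720748  0.1       ]
[ 0.46462503 -0.05848909  0.015     ]
[ 0.5046635  -0.20089936  0.015     ]
```

View pics/m1.png

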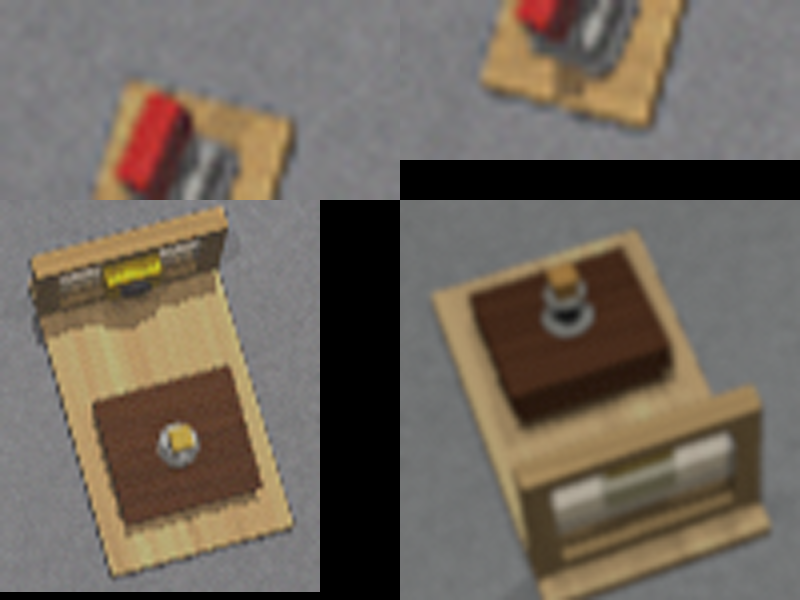

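The montage shows the paddle's long axis about -20° from world x in the top view, with the stand rotated by about -15°. The frame lies on the far side of the screw and the holder's yaw is about 16°. Next I'll take wrist views above both.

```bash
cat >> h.py <<'E'
def down(a):
    a=np.radians(a);c,s=np.cos(a),np.sin(a)
    return R.from_matrix(np.array([[0,c,s],[0,s,-c],[-1,0,0]])).as_rotvec()
E
python3 - <<'E'
from rig import manip
from h import *
print(R.from_rotvec(manip.get_ee_rot()).as_matrix().round(3))
L=[]
for (x,y,z,a) in((.56,.227,.26,70),(.56,-.05,.26,105),(.555,-.107,.26,105),(.50,-.107,.26,105)):
    manip.move_to([x,y,z],down(a));L.append(snap(manip,'wrist'));print(manip.get_time(),manip.get_joint_positions().round(2),manip.get_contact_force().round(2))
pickle.dump(L,open('c1.pkl','wb'))
cv2.imwrite('pics/k1.png',crop(L[0],150,80,266,200,3))
cv2.imwrite('pics/s1.png',crop(L[2],150,80,266,200,3))
E
```

```text
[[-0.     0.317  0.948]
 [-0.001  0.948 -0.317]
 [-1.    -0.001 -0.   ]]
2.0667 [ 0.37  0.39  1.67  0.    1.08 -0.86] [ 0.05  0.27 -0.91]
3.1917 [-0.11  0.32  1.76  0.    1.05 -1.94] [-0.23 -1.02 -0.42]
3.5833 [-0.21  0.33  1.76  0.    1.06 -2.04] [ 0.34  0.23 -0.15]
3.9667 [-0.23  0.25  1.87  0.    1.02 -2.07] [0.32 0.44 1.26]
```

View pics/k1.png

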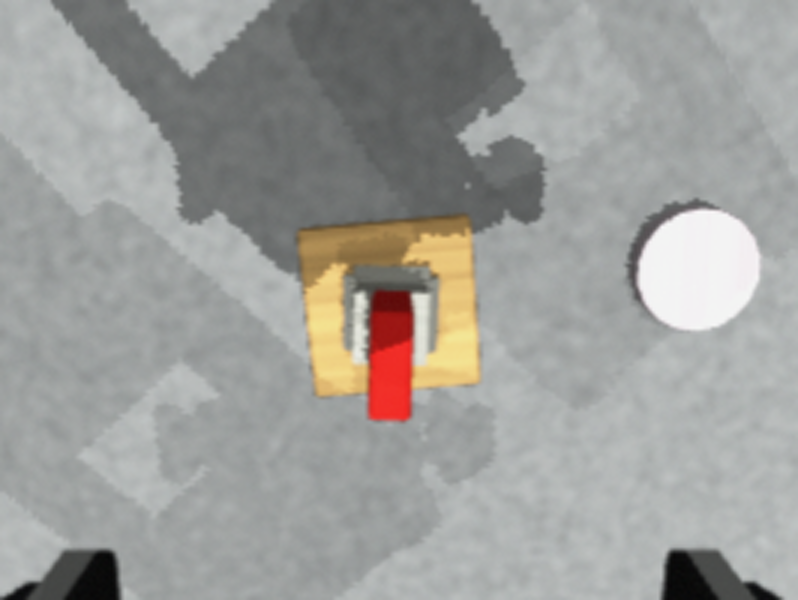

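View pics/s1.png

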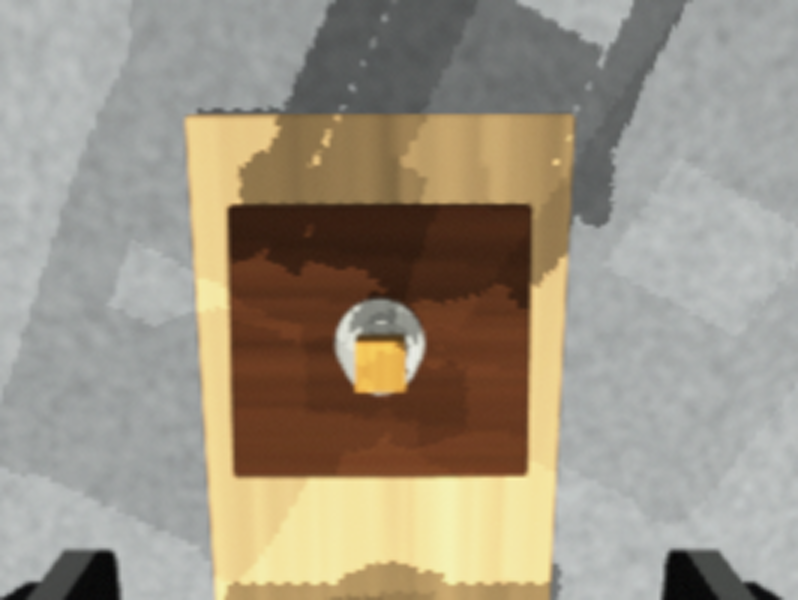

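In k1 the paddle is vertical in the picture, so tool yaw 70° matches it. Its far top edge runs (370..411, 420), and the stand corners are (299,230), (470,216), (480,383) and (317,397). In s1 the foot's corners are (229,205), (531,205), (528,476) and (235,476). The washer's centre is about (380,342) and the head's top face spans about (355..406, 340..393). Now I'll fit the poses.

```bash
cat > fit.py <<'E'
from h import *
from scipy.optimize import least_squares
L=pickle.load(open('c1.pkl','rb'));d=pickle.load(open('c0.pkl','rb'))
un=lambda p:(np.array(p,float)+.5)/3-.5+[150,80]
def mk(x,y,yaw): 
    T=np.eye(4);T[:3,:3]=R.from_euler('z',yaw).as_matrix();T[:3,3]=[x,y,0];return T
def tf(T,P): return np.asarray(P)@T[:3,:3].T+T[:3,3]
# stand
S=np.array([[-35,-35,12],[-35,35,12],[35,35,12],[35,-35,12]])/1e3
px=un([(470,216),(299,230),(317,397),(480,383)])
f=lambda q:(proj(L[0],tf(mk(*q),S))-px).ravel()
r=least_squares(f,[.56,.227,-.3]);print('stand',r.x,r.fun.round(1))
c=L[0]
e=[onz(c,*un(p),.102) for p in((370,420),(411,420),(372,296),(411,296))]
print('paddle far edge',e)
m=(e[0]+e[1])/2;a=np.radians(-20);print('key ctr from edge',m-.018*np.array([np.cos(a),np.sin(a),0]),'w',np.linalg.norm(e[0]-e[1]))
t=np.tan(np.radians(10))
# foot: hole centred assumption; free dx
def F(dx=0): return np.array([[sx*.05+dx,sy*.055,.055+t*(sx*.05+dx)] for sx,sy in((-1,1),(-1,-1),(1,-1),(1,1))])
pf=un([(229,205),(531,205),(528,476),(235,476)])
f=lambda q:(proj(L[2],tf(mk(*q[:3]),F(q[3])))-pf).ravel()
for dx in(0,None):
    g=(lambda q:np.append(f(np.append(q[:3],0)),0)) if dx==0 else f
    r=least_squares(g,[.55,-.107,.27,0]);print('holder',r.x,r.fun.round(1))
h=r.x
if __name__=='__main__':
    print('washer',onz(L[2],*un((380,346)),.055),onz(L[2],*un((380,346)),.06))
    r0=least_squares(lambda q:f(np.append(q,0)),[.55,-.107,.27]).x
    T=mk(*r0);ims=[]
    for k in(1,2,3):
        im=L[k]['image'][:,:,::-1].copy();im=cv2.resize(im,None,fx=3,fy=3,interpolation=cv2.INTER_CUBIC)
        q=proj(L[k],tf(T,np.vstack([F(),[0,0,.055]])))
        for p in q: cv2.drawMarker(im,tuple(np.int32((p+.5)*3-.5)),(0,255,0),0,10,1)
        cx,cy=np.int32(q[4]*3);o=im[max(0,cy-180):cy+200,max(0,cx-190):cx+200];ims.append(cv2.resize(o,(390,380)) if 0 else o);print(k,(max(0,cx-190),max(0,cy-180)),o.shape)
    cv2.imwrite('pics/f1.png',np.hstack([ims[0][:380,:390],ims[2][:380,:390]]))
E
python3 fit.py
```

```text
stand [0.56309778 0.22442303 1.52144013] [-45.1  67.3  -6.2   9.9  43.6 -63.1   4.9  -4. ]
paddle far edge [array([0.57468949, 0.21388356, 0.102     ]), array([0.57916075, 0.22619387, 0.102     ]), array([0.53728849, 0.22842076, 0.102     ]), array([0.54137694, 0.23966968, 0.102     ])]
key ctr from edge [0.56001065 0.22619508 0.102     ] w 0.01309717264618498
holder [ 0.5730968  -0.10677796  3.36309328  0.        ] [  2.4  94.4  -5.1  97.8   5.7 -75.3  -3.4 -79.4   0. ]
holder [-10.89565629  -2.66548173   3.36059776 -12.26256278] [ 43.8  50.9 -43.8  51.5 -42.2 -50.   42.1 -50.6]
washer [ 0.56180228 -0.1098816   0.055     ] [ 0.56059107 -0.11013484  0.06      ]
1 (np.int32(488), np.int32(383)) (380, 390, 3)
2 (np.int32(639), np.int32(435)) (380, 390, 3)
3 (np.int32(599), np.int32(569)) (380, 390, 3)
```

View pics/f1.png

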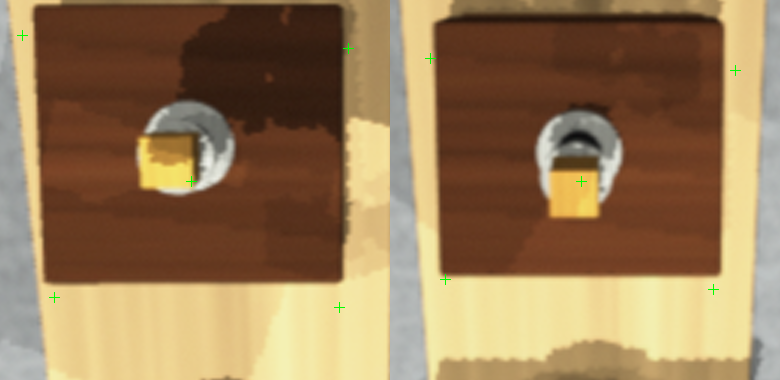

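The overlay shows I had mirrored the corner order, so it didn't land on the foot. The foot corners are at (34,5), (341,6), (343,281) and (45,283) on the left, and at (435,20), (722,22), (720,273) and (440,275) on the right. I'll refit with all three pictures.

```bash
cat > fit2.py <<'E'
from h import *
from scipy.optimize import least_squares
L=pickle.load(open('c1.pkl','rb'))
un=lambda p,o=(450,240):(np.array(p,float)+o+.5)/3-.5
def mk(x,y,yaw): 
    T=np.eye(4);T[:3,:3]=R.from_euler('z',yaw).as_matrix();T[:3,3]=[x,y,0];return T
def tf(T,P): return np.asarray(P)@T[:3,:3].T+T[:3,3]
t=np.tan(np.radians(10))
sg=((-1,-1),(-1,1),(1,1),(1,-1))
S=np.array([[a*.035,b*.035,.012] for a,b in sg])
F=np.array([[a*.05,b*.055,.055+t*a*.05] for a,b in sg])
F=np.vstack([F,[0,0,.055]])
ps=un([(299,230),(470,216),(480,383),(317,397)])
PF={2:un([(229,205),(531,205),(528,476),(235,476),(380,344)]),1:un([(34,5),(341,6),(343,281),(45,283),(187,148)],(488,383)),3:un([(45,20),(332,22),(330,273),(50,275),(188,158)],(599,569))}
r=least_squares(lambda q:(proj(L[0],tf(mk(*q),S))-ps).ravel(),[.56,.227,-.3]);stand=r.x
if __name__=='__main__':
    print('stand',r.x,r.fun.round(1))
    for ks in((1,),(2,),(3,),(1,2,3)):
        r=least_squares(lambda q:np.concatenate([(proj(L[k],tf(mk(*q[:3]),F+[q[3],0,t*q[3]]*(np.arange(5)<4)[:,None]+[0,0,q[4]]))-PF[k]).ravel() for k in ks]),[.55,-.107,.27,0,0])
        print('holder',ks,r.x.round(4),r.fun.round(1))
E
python3 fit2.py
```

```text
stand [ 0.56046221  0.22628098 -0.26510669] [-0.8 -0.   0.7 -0.3  0.7  0.4 -0.6  0.1]
holder (1,) [ 0.5629 -0.1109  0.2626 -0.0007 -0.0069] [ 0.1 -0.1 -0.4 -0.8 -0.8  0.7  0.2  0.2  0.9 -0. ]
holder (2,) [ 5.627e-01 -1.095e-01  2.623e-01 -4.000e-04 -6.900e-03] [ 0.2 -0.2 -0.1 -0.4 -0.5  0.2  0.2  0.4  0.2 -0. ]
holder (3,) [ 0.567  -0.1096  0.2617 -0.0032 -0.0077] [ 0.  -0.1 -0.2 -0.7 -0.6  0.8  0.5 -0.   0.3 -0. ]
holder (1, 2, 3) [ 0.5635 -0.11    0.2623 -0.0013 -0.0053] [ 0.3  0.   0.2 -0.6 -0.3  1.2  0.3  0.6  1.3  0.9 -0.6 -0.3 -0.6 -0.5
 -1.   0.5 -0.6  0.7 -0.5  0.9 -0.1 -0.8  0.5 -1.4  0.1  0.8  0.4  0.
  0.6 -2. ]
```

```bash
python3 - <<'E'
from rig import manip
from h import *
o=down(70)
manip.move_to([.5602,.2263,.16],o)
print(manip.get_contact_force().round(2),manip.get_time())
manip.command_gripper(.05)
manip.servo_line([.5602,.2263,.087],o,rate=.1)
print('pos',manip.get_position(),manip.get_contact_force().round(2))
manip.command_gripper(0.0,40)
print('closed',manip.get_width(),manip.get_position().round(4),manip.get_contact_force().round(2),manip.get_torque().round(3))
manip.command_gripper(0.0,100)
manip.hold(.2)
print('100N',manip.get_width(),manip.get_position().round(4),manip.get_contact_force().round(2),manip.get_torque().round(3))
manip.servo_line([.5602,.2263,.18],o,rate=.08)
manip.hold(.2)
print('up',manip.get_width(),manip.get_position().round(4),manip.get_contact_force().round(2),manip.get_torque().round(3),manip.get_time())
L=[snap(manip,n) for n in('wrist','scene','top')]
pickle.dump(L,open('c2.pkl','wb'))
cv2.imwrite('pics/g1.png',np.hstack([crop(L[0],180,200,200,210,3)[:600],crop(L[1],330,180,50,150,4)]))
E
```

```text
[-0.04 -0.76 -0.01] 5.2917
pos [0.56058141 0.22643715 0.08737095] [0.5  0.09 1.51]
closed 0.013242884062152224 [0.5606 0.2264 0.0876] [-0.85 -0.2   4.8 ] [-0.182  0.078  0.039]
100N 0.0125538051198848 [0.5606 0.2264 0.0878] [-0.68 -0.17  5.94] [-0.118  0.209  0.015]
up 0.012776647918479045 [0.56   0.2262 0.1795] [ 0.22  0.37 -1.18] [ 0.029  0.011 -0.006] 8.9583
```

View pics/g1.png

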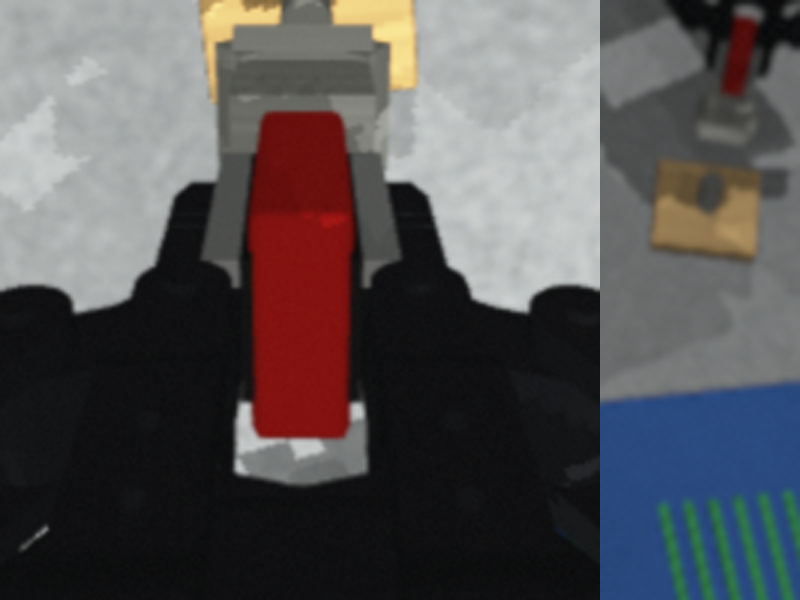

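The picture shows the key gripped centrally, with the paddle's top face at crop (250..354, 213..436) and the near lower edge at y≈112. It's clear of the post. Next I'll compare key and hole in the tool frame so that camera bias cancels.

```bash
python3 - <<'E'
from fit2 import *
w=pickle.load(open('c2.pkl','rb'))[0]
px=un([(255,436),(350,436),(354,213),(250,213),(343,112),(260,112)],(540,600))
Tt=np.eye(4);Tt[:3,:3]=R.from_rotvec(w['pose'][1]).as_matrix();Tt[:3,3]=w['pose'][0]
def model(q): # kx top, ky, kz, pitch about tool y
    P=np.array([[0,-.007,.018],[0,.007,.018],[0,.007,-.018],[0,-.007,-.018],[.038,.007,-.018],[.038,-.007,-.018]])
    P=P@R.from_euler('y',q[3]).as_matrix().T if len(q)>3 else P
    return tf(Tt,P+q[:3])
for q0 in([-.0146,0,0],[-.0146,0,0,0]):
    r=least_squares(lambda q:(proj(w,model(q))-px).ravel(),q0,x_scale=.01);print('key top in tool',r.x.round(4),r.fun.round(1))
r=least_squares(lambda q:(proj(w,model([-.0146,*q]))-px).ravel(),[0,0]);print('fixed x',r.x.round(4),r.fun.round(1))
for ks in((1,),(2,),(3,),(1,2,3)):
    r=least_squares(lambda q:np.concatenate([(proj(L[k],tf(mk(*q[:3]),F*[q[3],q[3],1]+[0,0,(1-q[3])*0]))-PF[k])[:4].ravel() for k in ks]),[.55,-.107,.27,1]);print('foot',ks,r.x.round(4),r.fun.round(1))
    r=least_squares(lambda q:np.concatenate([(proj(L[k],[[*q,.056]])-PF[k][4:]).ravel() for k in ks]),[.55,-.107]);print('washer',ks,r.x.round(4),r.fun.round(1))
E
```

```text
key top in tool [-0.0093 -0.0009  0.0028] [-0.2 -0.2 -0.  -0.2 -0.   0.6  0.   0.6 -0.3 -0.6  0.6 -0.6]
key top in tool [-0.0094 -0.0009  0.0027 -0.0139] [-0.3  0.   0.   0.  -0.1  0.   0.   0.  -0.3 -0.   0.6 -0. ]
fixed x [-0.0009 -0.0003] [-1.   2.6  0.7  2.6  0.8 -0.2 -0.9 -0.2  0.3 -2.5  0.1 -2.5]
foot (1,) [ 0.5606 -0.1099  0.2629  0.9788] [ 0.4 -0.1 -0.2 -0.8 -0.6  0.7  0.4  0.2]
washer (1,) [ 0.5614 -0.1108] [0. 0.]
foot (2,) [ 0.5606 -0.1099  0.2623  0.9786] [ 0.3 -0.2 -0.1 -0.4 -0.5  0.3  0.3  0.4]
washer (2,) [ 0.5608 -0.1101] [0. 0.]
foot (3,) [ 0.5604 -0.1108  0.2618  0.9747] [ 0.2 -0.1 -0.2 -0.7 -0.5  0.8  0.6  0. ]
washer (3,) [ 0.5634 -0.1104] [0. 0.]
foot (1, 2, 3) [ 0.5605 -0.1102  0.2624  0.9775] [ 0.3 -0.2 -0.5 -0.9 -0.9  0.6  0.2 -0.   0.2 -0.2 -0.4 -0.5 -0.7  0.2
  0.1  0.3  0.5  0.1  0.4 -0.6  0.1  1.1  0.9  0.4]
washer (1, 2, 3) [ 0.5618 -0.1105] [ 0.3  0.4 -0.5  0.7  0.3 -1.3]
```

```bash
cat > k.py <<'E'
from h import *
from rig import manip
YAW=.2624; H0=np.array([.5605,-.1102,.055]); RIM=.0714
Rh=R.from_euler('z',YAW)*R.from_euler('y',-np.radians(10))
M=np.array([[0,0,1],[0,1,0],[-1,0,0.]])  # tool axes in key frame (columns x,y,z)
def pose(s,dx=0,dy=0,turn=0,ax=0,ay=0,H=H0):
    """rim at s (m) out of the hole mouth, key axis offset dx,dy in hole frame, turn clockwise rad"""
    Rk=Rh*R.from_euler('xyz',[ax,ay,-turn])
    return H+Rh.apply([dx,dy,s])+Rk.apply([0,0,RIM]), (Rk*R.from_matrix(M)).as_rotvec()
def force(n=6,dt=.02):
    F=[]
    for _ in range(n): manip.hold(dt);F.append(np.r_[Rh.inv().apply(manip.get_contact_force()),Rh.inv().apply(manip.get_torque())])
    return np.mean(F,0),np.std(F,0)
def actual(H=H0):
    Rk=R.from_rotvec(manip.get_ee_rot())*R.from_matrix(M).inv()
    p=manip.get_position()-Rk.apply([0,0,RIM])
    return (Rh.inv().apply(p-H)*1e3).round(2),(Rh.inv()*Rk).as_rotvec().round(4)
E
python3 - <<'E'
from k import *
p,o=pose(.08)
for t in(0,np.pi/2): print(manip.solve_ik(*pose(.015,turn=t)))
manip.servo_line([.5602,.2263,.23],rate=.15)
manip.move_to(*pose(.08));print(manip.get_time(),manip.get_joint_positions().round(2))
manip.servo_line(*pose(.06),rate=.08)
f,s=force();print(f.round(2),s.round(2),actual(),manip.get_time())
np.save('base.npy',f)
L=[snap(manip,n) for n in('wrist','scene','top')];pickle.dump(L,open('c3.pkl','wb'))
cv2.imwrite('pics/a1.png',np.hstack([crop(L[0],180,140,200,200,3),crop(L[1],210,180,50,150,4)]))
E
```

```text
[-0.27157794  0.4403852   1.9486615   0.15543674  0.60758832 -2.22604493]
[-0.27157794  0.4403852   1.9486615   0.15543674  0.60758832 -0.65524861]
10.8917 [-0.28  0.32  1.93  0.13  0.74 -2.21]
[-0.28  0.02 -1.1   0.01  0.12 -0.  ] [0.38 0.55 0.52 0.02 0.03 0.04] (array([ 0.24,  0.22, 59.97]), array([0.0001, 0.    , 0.0005])) 11.3917
```

View pics/a1.png

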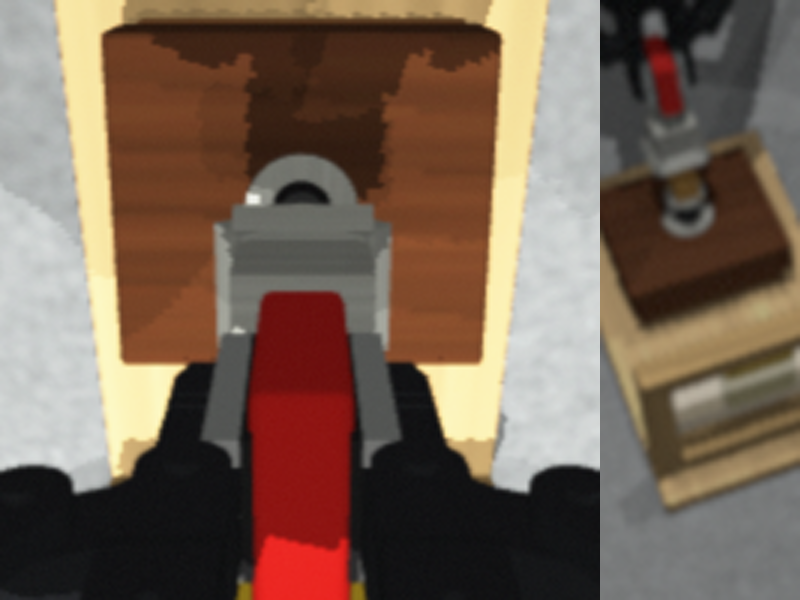

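In the wrist view the washer's centre is at x≈301 and the key's at x≈303, so they line up sideways. In the scene view the mouth sits above the head. I'll descend with force watch until the ceiling touches.

```bash
python3 - <<'E'
from k import *
b=np.load('base.npy')
for s in(.052,.044,.036,.030,.027):
    manip.servo_line(*pose(s),rate=.04);f,_=force(5);print(s,(f-b).round(2),actual()[0],round(manip.get_time(),2))
    if f[2]-b[2]>5: break
else:
    while s>.0085:
        s-=.0005;manip.servo_line(*pose(s),rate=.02);f=force(4)[0]-b
        if f[2]>1.5:
            f=force(8)[0]-b;print('chk',round(s,4),f.round(2))
            if f[2]>2:break
print(s,f.round(2),actual(),manip.get_time())
E
```

```text
0.052 [ 0.35  0.23 -0.22 -0.01  0.    0.  ] [-6.00e-02  1.00e-02  5.19e+01] 11.97
0.044 [-0.01 -0.15 -0.15 -0.02  0.01  0.01] [-2.00e-02  3.00e-02  4.39e+01] 12.41
0.036 [ 0.57 -0.23  0.64 -0.12 -0.13 -0.01] [-7.000e-02 -1.000e-02  3.591e+01] 12.84
0.03 [ 0.1   0.23  0.17 -0.01 -0.01 -0.02] [-0.41  0.24 29.72] 13.22
0.027 [ 0.35  0.19 -0.04 -0.03  0.04 -0.01] [-0.14  0.08 26.91] 13.56
chk 0.0185 [ 0.15  0.04  1.83 -0.02 -0.   -0.02]
chk 0.018 [-0.24 -0.24  6.98 -0.08  0.03  0.01]
0.01799999999999999 [-0.24 -0.24  6.98 -0.08  0.03  0.01] (array([ 0.46, -0.32, 18.37]), array([-0.0006, -0.0009,  0.    ])) 19.525
```

```bash
python3 - <<'E'
from k import *
S=.0316
manip.servo_line(*pose(S),rate=.06);b=force(10)[0];res={}
for ax in(0,1):
    for sg in(1,-1):
        T=[];d=.0035
        while d<.0085:
            v=[0,0];v[ax]=sg*d;manip.servo_line(*pose(S,*v),rate=.04)
            f=(force(4)[0]-b)[ax]*-sg;T.append((round(d*1e3,1),f.round(1),(actual()[0][ax]*sg).round(2)))
            if f>3.2:break
            d+=.0005
        print('xy'[ax],sg,T,round(manip.get_time(),1))
    manip.servo_line(*pose(S),rate=.06)
print(actual(),(force(6)[0]-b).round(2),manip.get_time())
E
```

```text
x 1 [(3.5, np.float64(0.3), np.float64(3.56)), (4.0, np.float64(0.2), np.float64(3.93)), (4.5, np.float64(0.6), np.float64(4.47)), (5.0, np.float64(0.9), np.float64(5.05)), (5.5, np.float64(0.4), np.float64(5.53)), (6.0, np.float64(0.2), np.float64(6.06)), (6.5, np.float64(0.5), np.float64(6.54)), (7.0, np.float64(0.4), np.float64(7.03)), (7.5, np.float64(0.9), np.float64(7.46)), (8.0, np.float64(2.6), np.float64(7.7))] 23.2
x -1 [(3.5, np.float64(0.5), np.float64(3.54)), (4.0, np.float64(0.0), np.float64(3.99)), (4.5, np.float64(0.6), np.float64(4.43)), (5.0, np.float64(0.5), np.float64(4.99)), (5.5, np.float64(0.4), np.float64(5.49)), (6.0, np.float64(0.2), np.float64(6.01)), (6.5, np.float64(1.9), np.float64(6.24)), (7.0, np.float64(3.4), np.float64(6.6))] 25.9
y 1 [(3.5, np.float64(0.1), np.float64(3.76)), (4.0, np.float64(0.4), np.float64(4.0)), (4.5, np.float64(0.4), np.float64(4.48)), (5.0, np.float64(0.2), np.float64(5.02)), (5.5, np.float64(0.4), np.float64(5.52)), (6.0, np.float64(0.6), np.float64(6.02)), (6.5, np.float64(0.4), np.float64(6.53)), (7.0, np.float64(1.7), np.float64(6.85)), (7.5, np.float64(4.0), np.float64(7.22))] 29.1
y -1 [(3.5, np.float64(0.1), np.float64(3.5)), (4.0, np.float64(-0.1), np.float64(3.87)), (4.5, np.float64(0.6), np.float64(4.45)), (5.0, np.float64(0.7), np.float64(5.02)), (5.5, np.float64(0.8), np.float64(5.53)), (6.0, np.float64(0.9), np.float64(6.03)), (6.5, np.float64(1.2), np.float64(6.54)), (7.0, np.float64(1.8), np.float64(6.87)), (7.5, np.float64(3.2), np.float64(7.25))] 32.1
(array([ 0.12,  0.11, 31.64]), array([-0.0004, -0.0002,  0.0007])) [-0.04  0.02  0.35 -0.01  0.03 -0.04] 32.4667
```

Equal-force stops give a centre of dx≈+0.6 mm and dy≈0. Next comes the push on the squared axis.

```bash
python3 - <<'E'
from k import *
C=(.0006,-.00005)
manip.servo_line(*pose(.0316,*C),rate=.04);b=force(10)[0];np.save('b2.npy',b)
manip.servo_line(*pose(.0188,*C),rate=.03);s=.0188;T=[]
while s>.0135:
    s-=.0002 if True else 0
    manip.servo_line(*pose(s,*C),rate=.01);f=force(5)[0]-b
    T.append((round(s*1e3,1),f[2].round(1),actual()[0][2]))
    if f[2]>12.8:break
print([tuple(map(float,t)) for t in T]);f=force(8)[0]-b;print(s,f.round(3),actual(),manip.get_time())
E
```

```text
[(18.6, 0.1, 18.59), (18.4, 1.2, 18.45), (18.2, 3.7, 18.34), (18.0, 6.6, 18.25), (17.8, 8.4, 18.2), (17.6, 9.7, 18.14), (17.4, 10.8, 17.98), (17.2, 10.9, 17.84), (17.0, 10.9, 17.64), (16.8, 11.3, 17.44), (16.6, 10.9, 17.25), (16.4, 10.7, 17.07), (16.2, 11.3, 16.86), (16.0, 10.5, 16.64), (15.8, 11.2, 16.44), (15.6, 11.2, 16.26), (15.4, 12.5, 16.18), (15.2, 14.3, 16.16)]
0.015200000000000017 [-4.7600e-01  1.6240e+00  1.4009e+01  3.4800e-01  1.0700e-01  9.0000e-03] (array([ 1.43, -0.38, 16.14]), array([-0.0007, -0.0015,  0.0001])) 39.5917
```

```bash
python3 - <<'E'
from k import *
b=np.load('b2.npy');C=np.array([.0006,-.00005]);c=C.copy();s=.0158
def fix():
    global c
    e=C-actual()[0][:2]/1e3; c=c+.7*np.clip(e,-.001,.001)
manip.servo_line(*pose(s,*c),rate=.01);force(4)
for _ in range(2):
    fix();manip.servo_line(*pose(s,*c),rate=.01);f=force(5)[0]-b
print('pre',f.round(2),actual(),manip.get_time())
N=8;tot=np.radians(95)
for i in range(1,N+1):
    t=tot*i/N;si=s-.004*max(0,t-.06)/(2*np.pi)
    manip.servo_line(*pose(si,*c,turn=t),rate=.02);f=force(4)[0]-b;a=actual();fix()
    print(round(np.degrees(t)),f.round(2),a,round(manip.get_time(),2))
    if f[2]>12.5: s+=.0003
    if f[2]<3: s-=.0003
    if np.abs(f[:3]).max()>14.5 or manip.get_time()>52:break
E
```

```text
pre [ 0.88  0.36  8.77  0.09 -0.25 -0.  ] (array([ 0.86, -0.22, 16.29]), array([-0.001 , -0.0017,  0.    ])) 40.575
12 [ 0.73  0.25  9.59  0.08 -0.11 -0.04] (array([ 0.63, -0.23, 16.19]), array([-0.0007, -0.0014, -0.2074])) 41.0
24 [ 0.75 -0.19  9.9   0.1  -0.1  -0.04] (array([ 0.62, -0.03, 16.06]), array([-0.0005, -0.0015, -0.4146])) 41.42
36 [ 0.62  0.7   9.28  0.19 -0.14 -0.05] (array([ 0.61,  0.06, 15.93]), array([-2.000e-04, -1.500e-03, -6.219e-01])) 41.85
48 [ 1.16  1.54  9.58  0.35 -0.2  -0.03] (array([ 0.62,  0.09, 15.81]), array([ 1.000e-04, -1.500e-03, -8.292e-01])) 42.27
59 [ 1.02  1.37  9.5   0.44 -0.23 -0.02] (array([ 0.64,  0.05, 15.68]), array([ 3.0000e-04, -1.4000e-03, -1.0365e+00])) 42.7
71 [ 1.09  1.96 10.02  0.48 -0.26 -0.03] (array([ 0.65,  0.06, 15.55]), array([ 6.0000e-04, -1.4000e-03, -1.2437e+00])) 43.12
83 [ 1.31  2.45  9.51  0.55 -0.35 -0.02] (array([ 0.66, -0.02, 15.42]), array([ 8.000e-04, -1.400e-03, -1.451e+00])) 43.55
95 [ 1.55  2.4   9.59  0.56 -0.35 -0.03] (array([ 0.69, -0.03, 15.3 ]), array([ 1.0000e-03, -1.5000e-03, -1.6582e+00])) 43.98
```

The axial load stayed steady at about 9.5 N while the key sank 1 mm over the turn, so the screw did turn. Now I'll relieve the load and look.

```bash
python3 - <<'E'
from k import *
b=np.load('b2.npy');C=np.array([.0006,0]);t=np.radians(95);s=.0158-.004*(t-.06)/(2*np.pi)
z=actual()[0][2]/1e3
manip.servo_line(*pose(z+.0001,*C,turn=t),rate=.02);f=force(6)[0]-b;print(f.round(2),actual(),manip.get_time())
L=[snap(manip,n) for n in('scene','top','wrist')];pickle.dump(L,open('c4.pkl','wb'))
cv2.imwrite('pics/e1.png',np.hstack([crop(L[0],195,165,80,120,5),crop(L[2],180,140,200,200,2)[:400] if 0 else cv2.resize(crop(L[2],180,140,130,200,3),(390,600))]))
E
```

```text
[ 0.91  1.77  6.2   0.41 -0.27  0.01] (array([ 0.77,  0.04, 15.43]), array([ 2.0000e-04, -2.0000e-04, -1.6581e+00])) 44.325
```

View pics/e1.png

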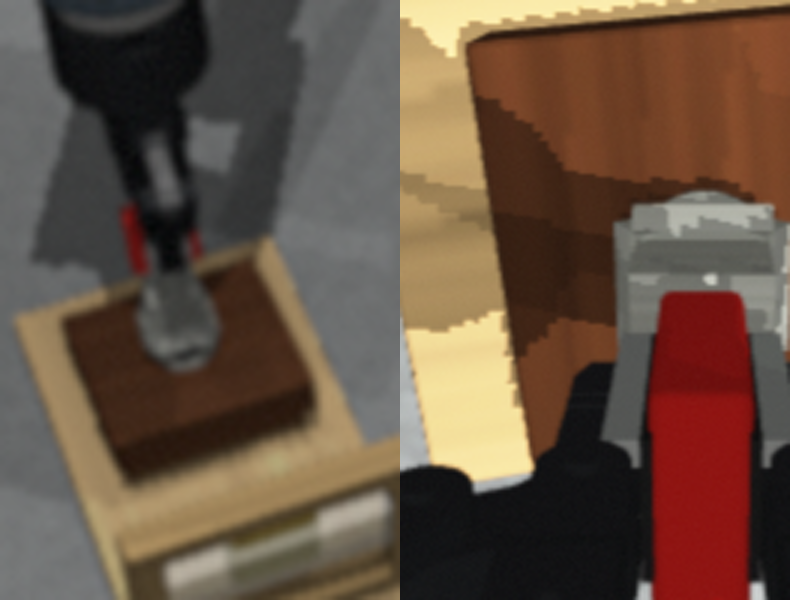

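The picture shows the key seated, still aligned in the pads and centred on the washer (703 against 705). I'll unload it fully, then check the side forces before release.

```bash
python3 - <<'E'
from k import *
b=np.load('b2.npy');C=np.array([.0006,0]);t=np.radians(95);z=.01553
for dz,dt in((.0004,0),(.0008,0),(.0008,-.05)):
    manip.servo_line(*pose(z+dz,*C,turn=t+dt),rate=.02);f=force(8)[0]-b;print(dz,f.round(2),actual(),manip.get_time())
E
```

```text
0.0004 [ 1.46  0.79  1.19  0.23 -0.29 -0.01] (array([ 0.35,  0.07, 15.7 ]), array([-2.0000e-04,  5.0000e-04, -1.6581e+00])) 44.8583
0.0008 [ 0.82  0.66 -1.2   0.14 -0.17  0.  ] (array([ 0.26,  0.16, 16.12]), array([-3.000e-04,  7.000e-04, -1.658e+00])) 45.2417
0.0008 [ 0.06  0.17  0.32  0.03 -0.06 -0.02] (array([ 0.61, -0.03, 16.38]), array([-0.0000e+00, -1.0000e-04, -1.6091e+00])) 45.625
```

```bash
python3 - <<'E'
from k import *
b=np.load('b2.npy');C=np.array([.0006,0]);c=C.copy();t=np.radians(95)-.05
for s in(.0156,.0153,.0150,.0150):
    manip.servo_line(*pose(s,*c,turn=t),rate=.01);f=force(5)[0]-b;a=actual();c=c+.8*(C-a[0][:2]/1e3);print(s,f.round(2),a,manip.get_time())
    if f[2]>9:break
manip.servo_line(*pose(.0156,*C,turn=t),rate=.01);f=force(6)[0]-b;print('unload',f.round(2),actual(),manip.get_time())
E
```

```text
0.0156 [ 0.21  0.06  1.36  0.02 -0.06  0.01] (array([ 0.67, -0.05, 15.66]), array([ 0.0000e+00, -1.0000e-04, -1.6082e+00])) 45.9583
0.0153 [ 0.18  0.2   4.52  0.08 -0.05  0.  ] (array([ 0.74, -0.07, 15.51]), array([ 1.0000e-04, -5.0000e-04, -1.6081e+00])) 46.2917
0.015 [ 0.13  0.93  7.5   0.16 -0.07 -0.02] (array([ 0.91, -0.13, 15.39]), array([ 4.000e-04, -1.000e-03, -1.608e+00])) 46.625
0.015 [ 0.58  0.65  6.95  0.1  -0.13 -0.02] (array([ 0.83, -0.1 , 15.41]), array([ 5.0000e-04, -1.4000e-03, -1.6081e+00])) 46.9583
unload [ 0.52  0.05  2.94  0.06 -0.16 -0.  ] (array([ 0.69, -0.05, 15.55]), array([ 1.0000e-04, -2.0000e-04, -1.6081e+00])) 47.3083
```

Side forces are small and the key is square, so I'll release it and retreat along the axis.

```bash
python3 - <<'E'
from k import *
C=np.array([.0006,0]);t=np.radians(95)-.05
manip.command_gripper(.03);print(manip.get_width(),manip.get_time())
manip.command_gripper(.06)
manip.servo_line(*pose(.09,*C,turn=t),rate=.08)
print(force(4)[0].round(2),manip.get_time())
L=[snap(manip,n) for n in('wrist','scene','top')];pickle.dump(L,open('c5.pkl','wb'))
cv2.imwrite('pics/z1.png',np.hstack([crop(L[0],180,140,160,200,3),crop(L[1],205,180,64,120,5)]))
E
```

```text
0.029756358818584 47.6167
[ 0.52 -0.27 -0.1  -0.01  0.09 -0.  ] 49.1667
```

View pics/z1.png

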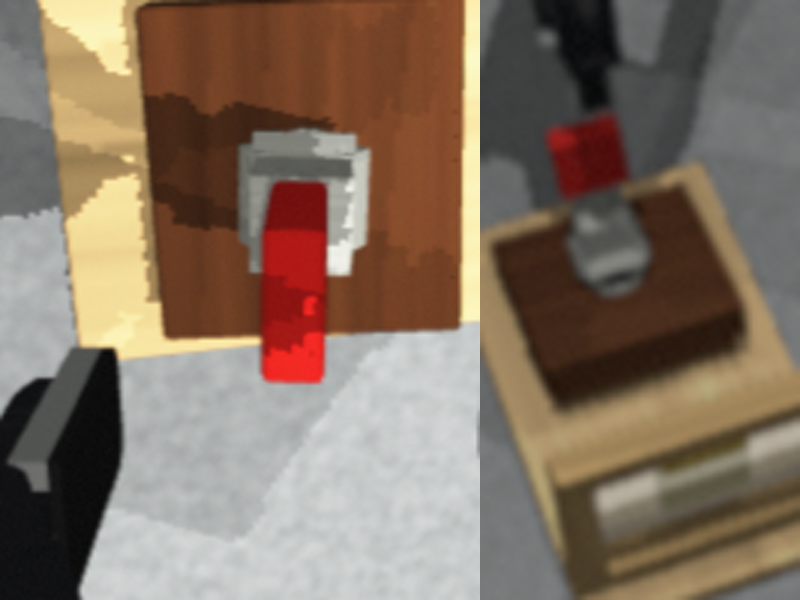

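Released, the key stands on the screw. In the wrist view the paddle's centre (x≈294) is left of the socket's (x≈304), which hints at a small lean. I'll quantify that from the pictures I already have.

```bash
python3 - <<'E'
from h import *
from scipy.optimize import least_squares
from k import pose
def tool(c):
    T=np.eye(4);T[:3,:3]=R.from_rotvec(c['pose'][1]).as_matrix();T[:3,3]=c['pose'][0];return T
def edges(c):
    im=c['image'].astype(int);m=((im[:,:,0]>70)&(im[:,:,1]<60)&(im[:,:,2]<60))
    rows=[]
    for v in range(190,340,1):
        x=np.where(m[v,200:340])[0]+200
        if 8<len(x)<60: rows.append((v,x.min()-.5,x.max()+.5))
    return np.array(rows)
# model: mouth square 38 at rim, paddle corners; key pose in tool: rim (X,y,z), rotvec
K=np.array([[sx*.018,sy*.007,z] for z in(.048,.086) for sx in(-1,1) for sy in(-1,1)])
MO=np.array([[sx*.019,sy*.019,0] for sx in(-1,1) for sy in(-1,1)])
M=np.array([[0,0,1],[0,1,0],[-1,0,0.]])
def outline(c,q):
    Rk=R.from_rotvec(q[3:])*R.identity()
    P=Rk.apply(np.vstack([K,MO]))@M + q[:3]   # key->tool
    T=tool(c);return proj(c,P@T[:3,:3].T+T[:3,3])
from cv2 import convexHull
def width(h,v):
    h=convexHull(h.astype(np.float32))[:,0];xs=[]
    for a,b in zip(h,np.roll(h,-1,0)):
        if (a[1]-v)*(b[1]-v)<0: xs.append(a[0]+(b[0]-a[0])*(v-a[1])/(b[1]-a[1]))
    return (min(xs),max(xs)) if len(xs)>1 else (np.nan,np.nan)
for f,i,gap,mx in(('c2.pkl',0,0,(180+217/3,180+389/3)),('c3.pkl',0,0,(180+215.5/3,180+390/3)),('c4.pkl',2,0,None),('c5.pkl',0,.0745,(180+239/3,180+370/3))):
    c=pickle.load(open(f,'rb'))[i];E=edges(c);E=E[(E[:,0]>E[:,0].min()+2)&(E[:,0]<E[:,0].max()-2)]
    def fun(q):
        q=np.array([.0714+gap+q[3],q[0],q[2],q[1],0,0]) # y, tilt about key x, z, dX
        h=outline(c,q);r=[]
        for v,a,b in E:
            w=width(h[:8],v)
            r+= [0,0] if np.isnan(w[0]) else [w[0]-a,w[1]-b]
        if mx: m=h[8:];  r+=list(5*np.array([(m[:2,0].mean()+0) - (mx[0]+mx[1])/2]))
        return np.array(r)
    r=least_squares(fun,[0,0,0,.003],x_scale=[.001,.01,.001,.001],loss='soft_l1',diff_step=1e-3)
    print(f,len(E),E[0],E[-1],'y,tilt,z,dX',r.x.round(4),'rms',np.sqrt((fun(r.x)**2).mean()).round(2))
    if f=='c5.pkl':
        for tl in(0,-.02,.02,.04): 
            g=least_squares(lambda q:fun([q[0],tl,q[1],q[2]]),[0,0,.003],x_scale=.001,loss='soft_l1',diff_step=1e-3);print('  tilt',tl,g.cost.round(2),g.x.round(4))
E
```

```text
c2.pkl 97 [240.  266.5 293.5] [336.  263.5 295.5] y,tilt,z,dX [-0.0005  0.0063  0.003   0.0078] rms 0.42
c3.pkl 112 [193.  246.5 310.5] [336.  263.5 296.5] y,tilt,z,dX [0.0001 0.0055 0.0023 0.0058] rms 1.98
c4.pkl 121 [193.  207.5 259.5] [336.  263.5 295.5] y,tilt,z,dX [ 0.0062  0.1069 -0.0123 -0.0111] rms 18.13
c5.pkl 71 [193.  237.5 258.5] [263.  267.5 286.5] y,tilt,z,dX [-0.0035  0.0036 -0.0001  0.0027] rms 21.86
  tilt 0 2210.06 [-0.0038 -0.0001  0.0026]
  tilt -0.02 0.0 [-0.0004  0.009  -0.1075]
  tilt 0.02 2022.72 [-0.0019  0.002   0.0018]
  tilt 0.04 1828.28 [-0.0007  0.0049  0.001 ]
```

```bash
cat > tilt.py <<'E'
from h import *
from scipy.optimize import least_squares
K=np.array([[sx*.018,sy*.007,z] for z in(.048,.086) for sx in(-1,1) for sy in(-1,1)])
MO=np.array([[-.019,s*.019,0] for s in(-1,1)])
M=np.array([[0,0,1],[0,1,0],[-1,0,0.]])
def fit(c,X,mx):
    im=c['image'].astype(int);m=(im[:,:,0]>70)&(im[:,:,1]<.3*im[:,:,0])
    m=m[:337];n,lab,st,_=cv2.connectedComponentsWithStats(m.astype(np.uint8));j=1+st[1:,4].argmax();m=lab==j
    E=np.array([(v,np.where(m[v])[0].min()-.5,np.where(m[v])[0].max()+.5) for v in range(st[j,1]+3,st[j,1]+st[j,3]-3)])
    T=np.eye(4);T[:3,:3]=R.from_rotvec(c['pose'][1]).as_matrix();T[:3,3]=c['pose'][0]
    def fun(q):
        P=R.from_euler('x',q[1]).apply(np.vstack([K,MO]))@M.T
        P=np.vstack([K,MO]); P=R.from_euler('x',q[1]).apply(P); P=np.c_[-P[:,2],P[:,1],P[:,0]]+[X+q[3],q[0],q[2]]
        u=proj(c,P@T[:3,:3].T+T[:3,3]);h=cv2.convexHull(u[:8].astype(np.float32))[:,0].astype(float);r=[]
        for v,a,b in E:
            xs=[p[0]+(s[0]-p[0])*(v-p[1])/(s[1]-p[1]) for p,s in zip(h,np.roll(h,-1,0)) if (p[1]-v)*(s[1]-v)<0]
            r+=[min(xs)-a,max(xs)-b] if len(xs)>1 else [5,5]
        return np.array(r+[5*(u[8:,0].mean()-mx)])
    g=least_squares(fun,[0,0,.001,.003],x_scale=[.001,.01,.001,.001],loss='soft_l1',diff_step=1e-3)
    print(len(E),E[0],E[-1],'y,tilt,z,dX',g.x.round(4),'rms',np.sqrt((fun(g.x)**2).mean()).round(2))
if __name__=='__main__':
    ld=lambda f,i:pickle.load(open(f,'rb'))[i]
    fit(ld('c2.pkl',0),.0714,180+303/3);fit(ld('c3.pkl',0),.0714,180+302.7/3);fit(ld('c4.pkl',2),.0714,180+303.5/3)
    for mm in(303,304.5,306): fit(ld('c5.pkl',0),.1459,180+mm/3)
E
python3 tilt.py
```

```text
93 [241.  267.5 293.5] [333.  264.5 295.5] y,tilt,z,dX [-0.0006  0.0062  0.0039  0.008 ] rms 0.44
93 [241.  267.5 293.5] [333.  263.5 295.5] y,tilt,z,dX [0.0001 0.0059 0.0029 0.0068] rms 0.43
93 [241.  267.5 293.5] [333.  263.5 295.5] y,tilt,z,dX [-0.0005  0.0092  0.0043  0.0067] rms 0.45
60 [204.  270.5 287.5] [263.  267.5 286.5] y,tilt,z,dX [-0.0007  0.0274  0.0081  0.0072] rms 0.57
60 [204.  270.5 287.5] [263.  267.5 286.5] y,tilt,z,dX [-0.0007  0.0276  0.0078  0.006 ] rms 0.67
60 [204.  270.5 287.5] [263.  267.5 286.5] y,tilt,z,dX [0.     0.0385 0.0099 0.0137] rms 0.55
```

Relative to the held pictures the released key leans by about 0.02 rad. The likely cause is the roughly 0.5 N side load and 3 N axial load still on it when the pads opened. There is time to regrip, press square again, unload fully and release gently.

```bash
python3 - <<'E'
from k import *
from tilt import fit
C=np.array([.0006,0]);t=np.radians(95)-.05
b=force(8)[0];kw=Rh.inv().apply([0,0,-1.37])
manip.servo_line(*pose(.0156,*C,turn=t),rate=.13)
manip.command_gripper(0,60);print('grip',manip.get_width(),(force(4)[0]-b).round(2),actual()[0],manip.get_time())
c=C.copy()
for s in(.0152,.0148):
    manip.servo_line(*pose(s,*c,turn=t),rate=.01);f=force(4)[0]-b;a=actual();c=c+.9*(C-a[0][:2]/1e3);print(s,f.round(2),a,manip.get_time())
    if f[2]>9:break
manip.servo_line(*pose(s,*c,turn=t),rate=.01);f=force(4)[0]-b;print(s,f.round(2),actual(),manip.get_time())
c=C.copy();s=.0158
for _ in range(3):
    manip.servo_line(*pose(s,*c,turn=t),rate=.01);f=force(6)[0]-b;print('un',f.round(2),actual()[0],manip.get_time())
    if np.abs(f[:2]).max()<.3 and f[2]<.8: break
    c=c+1e-4*f[:2]; s+=.0001 if f[2]>.8 else 0
    if manip.get_time()>54:break
manip.command_gripper(0,20);manip.command_gripper(.03);manip.command_gripper(.06)
manip.servo_line(*pose(.09,*C,turn=t),rate=.13)
print(manip.get_width(),manip.get_time())
L=[snap(manip,n) for n in('wrist','scene')];pickle.dump(L,open('c6.pkl','wb'))
cv2.imwrite('pics/z2.png',np.hstack([crop(L[0],180,140,160,200,3),crop(L[1],205,180,64,120,5)]))
for mm in(300,302,304):fit(L[0],.1459,180+mm/3)
E
```

```text
grip 0.013605791902425652 [-0.4   0.63  5.62  0.05  0.04  0.  ] [ 1.08 -0.27 16.1 ] 50.725
0.0152 [-0.05  0.54  8.91  0.16  0.01 -0.  ] (array([ 1.53, -0.41, 16.03]), array([ 7.0000e-04, -2.0000e-03, -1.6081e+00])) 51.0417
0.0148 [ 0.35  0.48 10.73  0.13 -0.14 -0.  ] (array([ 1.34, -0.36, 15.96]), array([ 1.100e-03, -3.400e-03, -1.608e+00])) 51.3583
0.0148 [ 1.190e+00 -1.600e-01  1.004e+01 -0.000e+00 -2.300e-01 -1.000e-02] (array([ 0.9 , -0.24, 15.98]), array([ 1.200e-03, -4.100e-03, -1.608e+00])) 51.675
un [-0.06 -0.19  6.07  0.01 -0.04  0.  ] [ 1.06 -0.28 16.11] 52.1167
un [ 0.16 -0.26  5.22  0.01 -0.09 -0.  ] [ 1.02 -0.25 16.14] 52.4667
un [ 0.77 -0.15  5.17 -0.01 -0.13 -0.  ] [ 0.92 -0.2  16.15] 52.8167
0.060082111976287746 54.4583
60 [204.  270.5 288.5] [263.  268.5 288.5] y,tilt,z,dX [-0.0013  0.0144  0.0083  0.0079] rms 0.35
60 [204.  270.5 288.5] [263.  268.5 288.5] y,tilt,z,dX [-0.0008  0.0213  0.009   0.0105] rms 0.28
60 [204.  270.5 288.5] [263.  268.5 288.5] y,tilt,z,dX [-0.0002  0.0281  0.0091  0.0113] rms 0.28
```

View pics/z2.png

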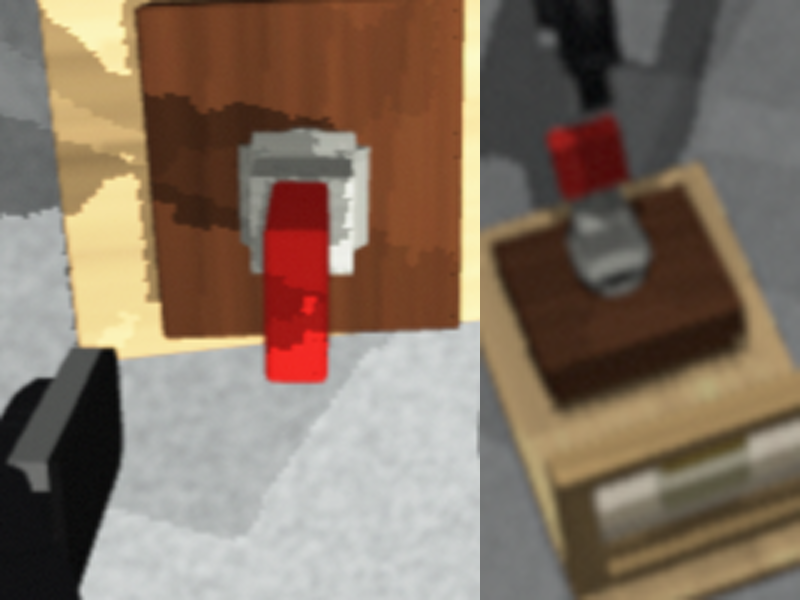

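The key stands squarer than before: the paddle's centre is now at 297 and the mouth's at 304, with the gripper clear. Time is nearly up, so I'm handing in.

```bash
python3 -c "
from rig import manip
manip.sign_off();print(manip.get_time())"
```

```text
the job is handed in; nothing more can be done
the job is handed in; nothing more can be done
```

I handed the job in at about 54.5 s, with the key standing on the screw and the gripper clear. The screw was pushed in and turned about a quarter turn. My last check suggests the key may lean slightly.

- **Finding the axis:** I took the key off its post and set it over the head. I found the square position by feeling for the lean stops on both axes, which put the hole about 0.6 mm from my camera estimate in x.
- **Push:** The screw gave way at about 11 N, sank 2 mm and then stopped hard. The averaged readings peaked at about 14.3 N, so I saw nothing near 16 N.
- **Turn:** I turned the key 95° clockwise to take up its play, so the screw itself should have turned about 90°. The axial load held at about 9.5 N while the key sank the expected 1 mm, so the screw did turn. The tool stayed square within about 0.002 rad.
- **Lean after release:** After the first release, the pictures showed the key leaning roughly 0.02 rad. I regripped it, pressed again at about 10 N and released again, and the lean shrank to about 0.01–0.02 rad. That is close to what the camera can resolve.
- **What didn't go as planned:** At the second release, about 5 N of axial and 0.8 N of side load were still on the key, although I had meant to unload it fully. I couldn't measure the screw's own lean apart from the key's play.

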